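# Clear the bed and pump a ratchet clamp onto a glued cheese board

### The job

With the scraper, sweep the three wood chips off the clamp's bed onto the worktop without touching them with the robot itself, and stand the scraper upright on the bare worktop again. Then pump the two orange grips, and only those, until the pad presses the glued board and its yellow stem is about half pushed in, never all the way, leaving the other things alone. Finish while still holding the grips squeezed, so that the pressure stays on.

Things in the scene. Friction and masses are not known exactly. Their poses are not given: they have to be found in the camera images.
- clamp: bench clamp fixed to the worktop. Origin at worktop height under the midpoint of its two grips; +y is the way the jaw advances, z up. Wooden bed: x -45 to +45 mm, y -55 to +184 mm, top 14 mm high. Fixed steel jaw: y 168 to 182 mm, 76 mm wide, top 60 mm high. The gap between pad and board is 48 to 58 mm long at the start
- grip_rear: orange upright grip tab at the clamp's rear, 30 mm wide (clamp x), 8 mm thick (clamp y), top 106 mm high; its outer (-y) face stands at clamp y = -31 mm + squeeze. The origin coincides with the clamp's at rest and moves by squeeze along clamp +y
- grip_front: the matching orange tab on the jaw side; outer (+y) face at clamp y = 31 mm - squeeze; origin as the clamp's, moved by squeeze along clamp -y. The tabs are geared to move equally toward each other: pinch both from above along clamp y, above 60 mm height, 62 mm over the outside at rest, 27 mm fully squeezed
- squeeze (a joint): travel of each grip, 0 (sprung apart) to 0.0175 m; a spring (4.5 to 7.1 N in all) returns them. Squeezing drives the jaw forward 1:1 through a pawl on a rack of 6 mm pitch, after 0 to 6 mm of lost motion; letting the grips spring back fully lets the pawl take new teeth, so each full pump after the first gains 12 mm
- jaw_travel (a joint): advance of the moving jaw along clamp +y, m, 0 to 0.072; starts between 0 and 0.008. While the grips are open only friction of about 2.5 N keeps the jaw from going back
- pad_press (a joint): how far the pad's yellow stem (14 mm thick, 12 mm showing when free) is pushed into the jaw: 0 free, 0.012 m all the way in; spring of 1 N per mm. Half is 0.006
- board: glued two-layer cheese board, light and dark wood, standing on its long edge on the bed in front of the fixed jaw: 84 mm (x), 28 mm thick (y), 56 mm high, loose. Origin at the centre of its underside; its rear face, which the pad meets, is 14 mm from the origin toward the pad (-y)
- scraper: scraper block of dark wood with a steel foot, standing upright on the worktop, loose, 0.15 kg: foot 22 mm thick (its x), 38 mm wide (its y), 16 mm high; handle above it 20 mm thick, 36 mm wide, up to 92 mm high. Origin at the centre of its underside, z up
- chip1: loose chip of light wood lying on the bed in the gap between pad and board, about 16 x 12 x 7 mm, origin at its centre
- chip2: another such chip
- chip3: another such chip
- garlic: garlic bulb, 53 mm, bystander, origin at its underside
- matchbox: red matchbox lying flat, 36 x 54 x 16 mm, bystander, origin at its underside
- egg_cup: turned beech egg cup, 47 mm wide, 57 mm high, bystander, origin at its underside
- jaw: the grey moving jaw, 36 mm wide, top 52 mm high, which carries the pad; its origin is the clamp's, moved by jaw_travel along clamp +y
- pad: black rubber pad on the yellow stem, 40 mm wide, 6 mm thick, top 52 mm high; its front face stands at clamp y = 82 mm + jaw_travel - pad_press. Its origin is the clamp's, moved by jaw_travel - pad_press along clamp +y
Mind the look-alikes: they are no part of the job. Leave any green or purple look-alike of the board alone.

How it is judged:
By the outcome, as a careful person would: the job done as asked, in the order asked, and still so for the second after the job is handed in, while the arm keeps its last pose, push and grip.
It also fails if it takes over 67 s, if anything falls off the work surface, if the arm or the gripper's body presses on something with over 40 N, if the wrist force passes 120 N, or if a joint passes its speed limit or range.

### The arm

A 6-joint arm with a two-finger parallel gripper is mounted at the origin on a cart in front of the work surface, level with it; the furniture and walls round the work are solid. World frame = base frame: x ahead of the robot, y to its left, z up, the work surface at z = 0. Lengths are in m, angles in rad, forces in N, time in s.
With the tool pointing down it reaches from about 0.425 to 0.925 m from the base axis. Payload 12.5 kg.
Tool frame: the origin (TCP) lies at the very end of the fingers, on their centre line; the grasp point (between the pads) lies arm.grip_point_offset behind it (arm.grip_point_offset is the distance from the TCP to the grasp point, in m); z points along the fingers, y is the line along which they close (so a half turn about z gives the same grasp; the last joint's range is limited). The gripper opens to 85 mm and grips with 20 to 120 N. Pads are 22 mm wide; open, the fingers measure 114 mm over their backs; the gripper's body (76 mm by 85 mm) begins 54 mm behind the grasp point. The pads swing forward as they close: fully open they stand 13 mm farther back than shut.
Start: joints at [-1.307, 0.491, 1.559, -0, 1.092, -0.106], TCP at [0.226, -0.583, 0.197] pointing down, gripper open.
Joint ranges: [-3.1, 3.1], [-0.84, 2.19], [0.05, 2.79], [-1.13, 4.28], [0.06, 2.93], [-2.69, 2.69]. Speed limits (rad/s): [2.22, 2.22, 2.79, 3.14, 3.14, 3.14].

### API

Orientations are given as a 3x3 rotation matrix whose columns are the frame's x, y, z axes.
In Python, from plant import arm gives the robot as it stands. The module is installed in compiled form; this text tells all that it offers.
- The arm moves only by the tool send_rows, never from a script. Its argument "targets" is a list of rows, each a list of 7 numbers: the opening, from 0 (shut) to 1 (fully open), then the shift along the world's x, y, z in m, then the turn, a rotation vector about the world's x, y, z in rad. In form: [[hand, dx, dy, dz, wx, wy, wz], ...]. A call has 1 to 12 rows; each row shifts and turns the commanded pose from where the row before left it; what a row does not reach is not made up. A row lasts 1/12 s, in which the tool goes at most 41.7 mm and 7.16 degrees, less where a joint would pass 70% of its speed; a pose out of reach is approached as far as the arm can. A call with a gripper value outside its range is refused whole. The fingers move at their own pace and stop on an object; "newtons" is the grip in N (left out, the last holds). Time passes only in rows, so rows that do not move let the fingers close. It gives the time, the measured TCP pose, the force, the opening and the grip force at its end, in the units of the state.
- arm.state(): the state, without advancing time (a new reading comes with each control period).
- arm.snapshot(name): name is "scene" or "top" or "wrist"; returns a dict with "pixels" (420x560x3 uint8, blue, green, red), "z_map" (420x560 float32, m along the optical axis (not along the pixel's ray), 0 where there is no reading), "fx", "fy", "cx", "cy" (pixels), "cam_to_world" (4x4, takes a point from camera to world coordinates). Camera axes: x right, y up, looking along -z (the intrinsics and any distortion apply to the point x, -y, -z); pixel columns grow to the right and rows downward; lengths in m; the calibration is good to about 2 mm. A picture is of the moment at which its call begins.
- arm.job_done(): hands the job in; it is judged then, once.
The state is a dict: "time": time; "q": joint angles; "joint_velocities": joint speeds; "effort": joint torques, N m; "ee_pos": TCP position; "eef_rot": TCP orientation; "wrist_force": force on the tool from outside, world axes, zero at the start; "wrist_torque": the same for the moment, N m; "gripper_width": finger opening in m; "grip_force": force on a finger pad.
Only numpy, scipy, OpenCV 4.12 (cv2) and the standard library are available. Lean on these libraries where they do the work, as an engineer would, in place of code of your own. Each camera call takes 0.05 s, during which the arm holds its last target. There are 200 camera calls.

## Working session

There is one attempt and no reset: what is moved stays moved. The work goes in short steps, Python scripts to look and compute and a tool call to move; the robot and the scene stay as the last step left them, time stands still between calls to the robot, and variables do not carry over. Pictures are saved under pics/ and viewed, at most 10 in all, crops included, and the job is handed in when it is done.

Besides the shell and the picture viewer there is one more tool, called after ">>>" by a JSON object that holds its "api" and its "payload", one argument or row to a line. send_rows: Moves the arm, as the interface text tells. Its arguments: {"type":"object","properties":{"targets":{"type":"array","items":{"type":"array","items":{"type":"number"}}},"newtons":{"type":"number"}},"required":["targets"]}

```bash
mkdir -p pics; cat > h.py <<'E'
import numpy as np, cv2
from plant import arm
def pts(s):
    h,w=s["z_map"].shape; v,u=np.mgrid[:h,:w]; z=s["z_map"]
    p=np.stack([(u-s["cx"])/s["fx"]*z,-(v-s["cy"])/s["fy"]*z,-z],-1)
    M=np.array(s["cam_to_world"]); return p@M[:3,:3].T+M[:3,3]
def ray(s,u,v,h):
    M=np.array(s["cam_to_world"]); d=M[:3,:3]@np.array([(u-s["cx"])/s["fx"],-(v-s["cy"])/s["fy"],-1]); o=M[:3,3]
    return o+d*(h-o[2])/d[2]
E
python3 - <<'E'
from h import *
for n in ["top","scene"]:
    s=arm.snapshot(n); cv2.imwrite(f"pics/{n}0.png",s["pixels"]); np.savez(f"{n}0.npz",**s)
    print(n,s["fx"],s["cx"],s["cy"],np.round(s["cam_to_world"],3).tolist())
    print([k for k in s])
print(arm.grip_point_offset, arm.state())
E
```

```text
top 539.1600428373791 276.03156337930176 199.90570140380558 [[0.015, 0.983, -0.18, 0.282], [-1.0, 0.019, 0.019, -0.146], [0.022, 0.18, 0.983, 1.375], [0.0, 0.0, 0.0, 1.0]]
['pixels', 'z_map', 'fx', 'fy', 'cx', 'cy', 'cam_to_world']
scene 533.6196632642194 285.43225629409636 206.11894646499155 [[0.917, 0.213, -0.337, 0.015], [-0.398, 0.476, -0.784, -1.354], [-0.006, 0.853, 0.522, 0.852], [0.0, 0.0, 0.0, 1.0]]
['pixels', 'z_map', 'fx', 'fy', 'cx', 'cy', 'cam_to_world']
0.0187 {'time': 0.1, 'q': array([-1.30661661e+00,  4.91476513e-01,  1.55940351e+00, -2.61702895e-05,
        1.09171293e+00, -1.05618834e-01]), 'joint_velocities': array([-0.00157611, -0.00374443, -0.0002044 ,  0.00105104, -0.00188994,
        0.00029256]), 'effort': array([ 1.20330624e-03, -6.19447088e+01, -2.62025821e+01, -1.25586598e-04,
        2.87577051e-03,  1.09350459e-06]), 'ee_pos': array([ 0.2258321 , -0.58251175,  0.19689518]), 'eef_rot': array([[ 9.32395821e-01,  3.61438726e-01, -2.83614706e-04],
       [ 3.61438827e-01, -9.32395331e-01,  9.59534519e-04],
       [ 8.23719062e-05, -9.97175342e-04, -9.99999499e-01]]), 'wrist_force': array([-0.19221482, -0.44487964,  0.43590804]), 'wrist_torque': array([ 0.01509151, -0.02582166,  0.03869513]), 'grip_force': 0.0, 'gripper_width': 0.08547490865539314}
```

View pics/top0.png

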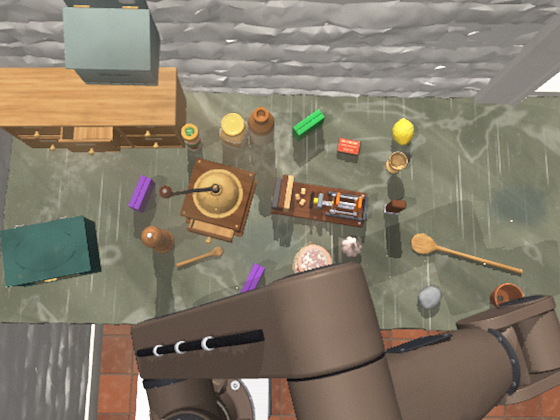

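View pics/scene0.png

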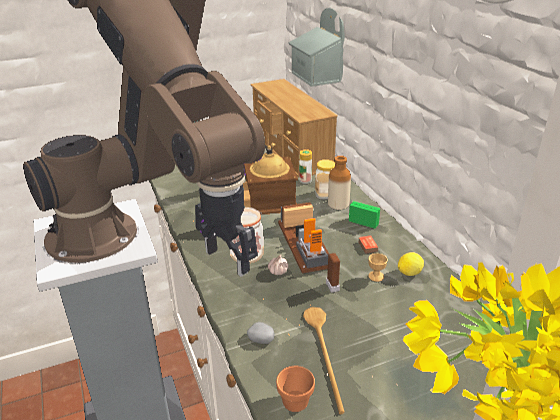

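Top view: clamp at (272–368, 175–225), with the board at its left end (284,192), chips near (300,195), and orange grips near (347,205). The scraper is at (395,207), dark handle. Look-alikes are the green block (308,122), and purple blocks (141,193) and (252,278). Bystanders are the garlic (350,243), matchbox (348,146) and egg cup (398,160). In place of the scraper, one could mistake the clamp's dark bed, the pepper mill (152,236) or the wooden spoons (465,255). I choose (395,207), upright with a steel foot.

```bash
python3 - <<'E'
from h import *
a=np.load("top0.npz"); b=np.load("scene0.npz")
ca=cv2.resize(a["pixels"][150:260,255:425],None,fx=4.4,fy=4.4,interpolation=2)
cb=cv2.resize(b["pixels"][195:300,260:400],None,fx=4,fy=4,interpolation=2)
cv2.imwrite("pics/ca.png",cv2.resize(a["pixels"][150:260,255:425],(748,484),interpolation=2))
# heights
P=pts(a); 
for s,n,(r0,r1,c0,c1) in [(a,"top",(150,260,255,425)),(b,"scene",(195,300,260,400))]:
    P=pts(s); hsv=cv2.cvtColor(s["pixels"],cv2.COLOR_BGR2HSV)
    m=np.zeros(hsv.shape[:2],bool); m[r0:r1,c0:c1]=1
    o=m&(hsv[...,0]<18)&(hsv[...,1]>190)&(hsv[...,2]>150)
    k,l,st,c=cv2.connectedComponentsWithStats(o.astype(np.uint8))
    for i in range(1,k):
        if st[i,4]>8:
            q=P[l==i]; print(n,"orange",st[i],q.mean(0).round(4),q.min(0).round(3),q.max(0).round(3))
P=pts(a).reshape(-1,3)
def rect(m):
    q=P[m]; r=cv2.minAreaRect((q[:,:2]*1000).astype(np.float32)); print(len(q),q.mean(0).round(4),np.round(r[0]),np.round(r[1]),round(r[2],1))
box=(P[:,0]>.35)&(P[:,0]<.66)
I=np.arange(len(P)); u=I%560; v=I//560
reg=(u>268)&(u<372)&(v>170)&(v<230)
for lo,hi in [(.009,.02),(.05,.063),(.095,.115)]: rect(reg&(P[:,2]>lo)&(P[:,2]<hi))
rect((u>380)&(u<410)&(v>185)&(v<225)&(P[:,2]>.08)&(P[:,2]<.1))
for p in [(440,200),(390,240),(330,240)]: print(P[p[1]*560+p[0]].round(4))
E
```

```text
top orange [336 192   4  13  38] [ 0.5232 -0.3184  0.1029] [ 0.509 -0.322  0.087] [ 0.538 -0.315  0.11 ]
top orange [355 196   7  14  53] [ 0.5139 -0.3709  0.0963] [ 0.502 -0.376  0.056] [ 0.529 -0.367  0.109]
scene orange [304 219  18  33 360] [ 0.5202 -0.3466  0.0776] [ 0.501 -0.381  0.002] [ 0.591 -0.212  0.11 ]
1655 [ 0.5239 -0.2859  0.0138] [ 542. -285.] [238. 138.] 81.6
290 [ 0.5337 -0.2325  0.0573] [ 528. -281.] [232.  75.] 81.7
94 [ 0.5194 -0.3452  0.1036] [ 519. -346.] [62. 29.] 81.0
129 [ 0.5149 -0.4688  0.0896] [ 515. -470.] [37. 21.] 84.1
[ 0.5431 -0.6015 -0.0022]
[ 4.355e-01 -4.670e-01  4.000e-04]
[ 0.4326 -0.3122  0.0026]
```

View pics/ca.png

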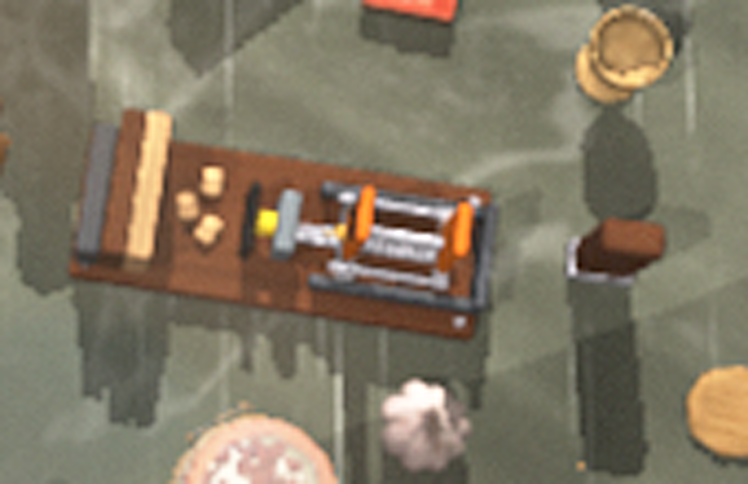

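The crop shows the scraper standing with its 38 mm side along world y at about (0.515, -0.470). The three chips are in crop pixels (210,180), (187,207) and (207,230), between the pad (250) and the light face of the board (150). Moving above the scraper.

>>> {"api": "send_rows", "payload": {
  "targets": [
    [1,0.024,0.0095,0,0,0,0.0915],
    [1,0.024,0.0095,0,0,0,0.0915],
    [1,0.024,0.0095,0,0,0,0.0915],
    [1,0.024,0.0095,0,0,0,0.0915],
    [1,0.024,0.0095,0,0,0,0.0915],
    [1,0.024,0.0095,0,0,0,0.0915],
    [1,0.024,0.0095,0,0,0,0.0915],
    [1,0.024,0.0095,0,0,0,0.0915],
    [1,0.024,0.0095,0,0,0,0.0915],
    [1,0.024,0.0095,0,0,0,0.0915],
    [1,0.024,0.0095,0,0,0,0.0915],
    [1,0.024,0.0095,0,0,0,0.0915]
  ]
}}

```text
time: 1.1
ee_pos: [0.5149, -0.468, 0.197]
eef_rot: [[0.098, 0.995, -0.0], [0.995, -0.098, 0.001], [0.0, -0.001, -1.0]]
wrist_force: [0.2, -0.9, -0.3]
gripper_width: 0.0851
grip_force: 0.0
```

```bash
python3 - <<'E'
from h import *
s=arm.snapshot("wrist"); cv2.imwrite("pics/w1.png",s["pixels"]); np.savez("w1.npz",**s)
P=pts(s); q=P[(P[...,2]>.08)&(P[...,2]<.1)]
hsv=cv2.cvtColor(s["pixels"],cv2.COLOR_BGR2HSV)
print(len(q), q.mean(0)); r=cv2.minAreaRect((q[:,:2]*1000).astype(np.float32)); print(r)
t=arm.snapshot("top"); P=pts(t)
st=arm.state(); print(st["ee_pos"],st["eef_rot"].round(3),st["q"].round(2),st["time"])
E
```

```text
1176 [ 0.51708793 -0.46131543  0.09011696]
((517.84765625, -428.9272766113281), (26.57875633239746, 114.06349182128906), 1.437454342842102)
[ 0.51668941 -0.46684845  0.19666659] [[ 0.097  0.995  0.   ]
 [ 0.995 -0.097  0.001]
 [ 0.001  0.    -1.   ]] [-0.83  0.6   1.36  0.    1.18 -0.73] 1.2
```

View pics/w1.png

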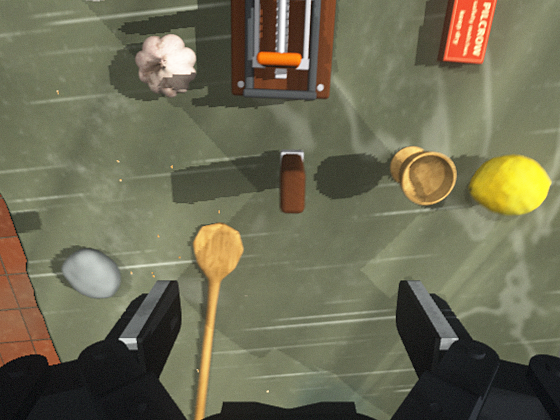

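The wrist view shows the scraper at (292,182), roughly aligned with the fingers, with the spoon (217,255) and egg cup (424,180) beside it.

```bash
python3 - <<'E'
from h import *
s=np.load("w1.npz"); P=pts(s)[140:225,265:320].reshape(-1,3)
q=P[(P[:,2]>.085)&(P[:,2]<.1)]; r=cv2.minAreaRect((q[:,:2]*1000).astype(np.float32)); print(len(q),q[:,2].mean(),r)
for lo in range(-4,110,8):
    m=(P[:,2]*1000>lo)&(P[:,2]*1000<lo+8)
    if m.any(): print(lo,m.sum(),(P[m].min(0)*1000).round(),(P[m].max(0)*1000).round())
E
```

```text
1080 0.09016487241450565 ((517.136474609375, -468.0224914550781), (35.7028923034668, 19.686832427978516), 83.92357635498047)
-4 3115 [ 484. -532.   -4.] [ 547. -438.    3.]
4 40 [ 508. -451.    4.] [ 530. -448.   12.]
12 86 [ 507. -459.   13.] [ 529. -448.   20.]
20 34 [ 510. -455.   20.] [ 528. -450.   28.]
28 33 [ 509. -456.   29.] [ 528. -450.   36.]
36 36 [ 509. -456.   36.] [ 528. -450.   44.]
44 39 [ 509. -455.   44.] [ 528. -450.   52.]
52 41 [ 509. -456.   52.] [ 528. -450.   59.]
60 46 [ 509. -455.   60.] [ 528. -450.   68.]
68 47 [ 509. -455.   68.] [ 528. -450.   76.]
76 51 [ 509. -456.   76.] [ 528. -450.   83.]
84 1034 [ 506. -486.   84.] [ 528. -450.   92.]
92 53 [ 510. -481.   92.] [ 523. -453.   93.]
```

>>> {"api": "send_rows", "payload": {
  "targets": [
    [1,0,-0.0005,-0.025,0,0,0],
    [1,0,-0.0005,-0.025,0,0,0],
    [1,0,0,-0.025,0,0,0],
    [1,0,0,-0.025,0,0,0],
    [1,0,0,-0.02,0,0,0],
    [1,0,0,-0.018,0,0,0],
    [1,0,0,0,0,0,0],
    [0.1,0,0,0,0,0,0],
    [0.1,0,0,0,0,0,0],
    [0.1,0,0,0,0,0,0],
    [0.1,0,0,0,0,0,0],
    [0.1,0,0,0,0,0,0]
  ],
  "newtons": 50
}}

```text
time: 2.2
ee_pos: [0.5141, -0.4701, 0.0605]
eef_rot: [[0.103, 0.995, 0.001], [0.995, -0.103, -0.001], [-0.001, 0.001, -1.0]]
wrist_force: [-0.2, 0.5, -0.3]
gripper_width: 0.0258
grip_force: 0.0
```

```bash
python3 - <<'E'
from h import *
th=np.deg2rad(81.4); cy=np.array([np.cos(th),np.sin(th)]); cx=np.array([cy[1],-cy[0]])
s=np.load("top0.npz"); P=pts(s); hsv=cv2.cvtColor(s["pixels"],cv2.COLOR_BGR2HSV)
sub=(slice(170,232),slice(265,372)); p=P[sub].reshape(-1,3); h=hsv[sub].reshape(-1,3)
# tabs: project ray hits at top plane
og=(h[:,0]<18)&(h[:,1]>190)&(h[:,2]>150)&(p[:,2]>.098)
r=cv2.minAreaRect((p[og][:,:2]*1000).astype(np.float32)); print("tabs",r)
bd=(p[:,2]>.006)&(p[:,2]<.016)
o=np.array([.519,-.346]); 
L=lambda m:np.stack([(p[m][:,:2]-o)@cx,(p[m][:,:2]-o)@cy],1)*1000
bl=L(bd); k=(abs(bl[:,0])<70)&(abs(bl[:,1]-65)<140); print("bed pct",np.percentile(bl[k],[1,3,50,97,99],axis=0).round().tolist())
for n,lo,hi in [("35-60",.035,.056),("60-75",.058,.08)]:
    m=(p[:,2]>lo)&(p[:,2]<hi); q=L(m)
    print(n,[(int(a),c) for a,c in zip(range(-60,200,6),np.histogram(q[:,1],range(-60,206,6))[0]) if c])
ch=(h[:,2]>170)&(h[:,0]>8)&(h[:,0]<25)&(p[:,2]>.008)&(p[:,2]<.03); q=L(ch); q=q[(q[:,1]>80)&(q[:,1]<145)]
print("chips",len(q),q.min(0),q.max(0))
E
```

```text
tabs ((519.7501220703125, -345.74566650390625), (61.39567184448242, 28.62077522277832), 81.76155853271484)
bed pct [[-49.0, -51.0], [-44.0, -46.0], [-9.0, 69.0], [44.0, 167.0], [46.0, 183.0]]
35-60 [(-60, np.int64(10)), (-54, np.int64(63)), (-48, np.int64(1)), (-36, np.int64(3)), (-30, np.int64(16)), (-24, np.int64(22)), (-18, np.int64(11)), (-12, np.int64(8)), (-6, np.int64(9)), (0, np.int64(11)), (6, np.int64(10)), (12, np.int64(8)), (18, np.int64(7)), (24, np.int64(16)), (30, np.int64(36)), (36, np.int64(3)), (54, np.int64(12)), (60, np.int64(36)), (66, np.int64(30)), (72, np.int64(12)), (78, np.int64(19)), (84, np.int64(28)), (138, np.int64(5)), (144, np.int64(3)), (150, np.int64(4)), (156, np.int64(1)), (162, np.int64(4)), (168, np.int64(7)), (174, np.int64(7)), (180, np.int64(5))]
60-75 [(-30, np.int64(7)), (-24, np.int64(16)), (-18, np.int64(5)), (-12, np.int64(4)), (-6, np.int64(4)), (0, np.int64(5)), (6, np.int64(4)), (12, np.int64(4)), (24, np.int64(5)), (30, np.int64(6)), (66, np.int64(1)), (138, np.int64(71)), (144, np.int64(84)), (150, np.int64(80)), (156, np.int64(81)), (162, np.int64(67)), (168, np.int64(51)), (174, np.int64(53)), (180, np.int64(8))]
chips 79 [-13.86271709 100.40305918] [ 29.42484895 128.25456011]
```

>>> {"api": "send_rows", "payload": {
  "targets": [
    [0.1,0,0,0,0,0,0],
    [0.1,0,0,0,0,0,0],
    [0.1,0,0,0,0,0,0],
    [0.1,0,0,0,0,0,0],
    [0.1,0,0,0.01,0,0,0],
    [0.1,0,0,0.03,0,0,0],
    [0.1,0,0,0.03,0,0,0],
    [0.1,0,0,0.03,0,0,0],
    [0.1,0,0,0.03,0,0,0],
    [0.1,0,0,0,0,0,0]
  ]
}}

```text
time: 3.03
ee_pos: [0.5154, -0.4713, 0.1969]
eef_rot: [[0.103, 0.995, 0.007], [0.995, -0.103, -0.007], [-0.007, 0.007, -1.0]]
wrist_force: [0.9, -0.2, 1.2]
gripper_width: 0.0084
grip_force: 0.0
```

```bash
python3 - <<'E'
from h import *
s=arm.state(); print(s["ee_pos"],s["grip_force"],s["gripper_width"])
w=arm.snapshot("wrist"); np.savez("w2.npz",**w); cv2.imwrite("pics/w2.png",w["pixels"])
P=pts(w); hsv=cv2.cvtColor(w["pixels"],cv2.COLOR_BGR2HSV)
q=P[(P[...,2]>.118)&(P[...,2]<.25)&(np.hypot(P[...,0]-.517,P[...,1]+.468)<.05)]
print(len(q), q.min(0),q.max(0))
E
```

```text
[ 0.51544109 -0.4712972   0.1969324 ] 0.0 0.008395531729984368
1393 [ 0.49801148 -0.48142945  0.23277832] [ 0.53362142 -0.45759291  0.24997305]
```

View pics/w2.png

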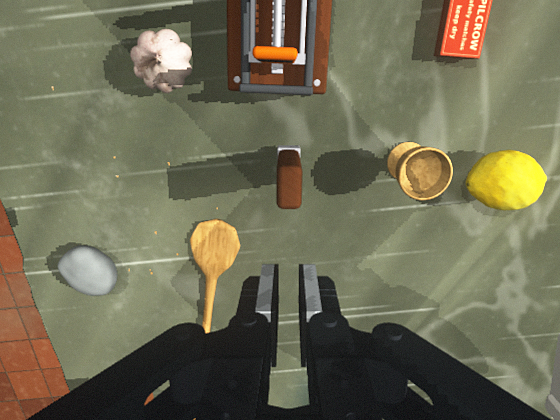

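```bash
python3 - <<'E'
from h import *
s=np.load("w2.npz"); M=s["cam_to_world"]; print(np.round(M,3).tolist())
def proj(p):
    c=M[:3,:3].T@(np.array(p)-M[:3,3]); return s["cx"]+s["fx"]*c[0]/-c[2], s["cy"]-s["fy"]*c[1]/-c[2]
st=arm.state(); print(st["ee_pos"],proj(st["ee_pos"]),proj([.517,-.468,.092]),proj([.517,-.468,0]))
P=pts(s)
for v,u in [(268,268),(268,307),(280,268),(300,275),(300,305),(280,310),(190,289)]: print((u,v),P[v,u].round(4))
t=arm.snapshot("top"); P=pts(t); q=P[195:225,380:412].reshape(-1,3); np.savez("top1.npz",**t); cv2.imwrite("pics/t1.png",cv2.resize(t["pixels"][150:330,300:500],(800,720))[:600])
for n in range(0,400,25): print(n/1000,((q[:,2]>n/1000)&(q[:,2]<n/1000+.025)).sum(),end=" ")
E
```

```text
[[0.995, 0.099, 0.027, 0.523], [-0.103, 0.941, 0.322, -0.388], [0.006, -0.323, 0.946, 0.372], [0.0, 0.0, 0.0, 1.0]]
[ 0.51480969 -0.47067684  0.19384898] (np.float64(287.3456260599778), np.float64(247.5848245418801)) (np.float64(289.22848029690834), np.float64(188.35209247718754)) (np.float64(288.3889137864364), np.float64(163.19961403918882))
(268, 268) [ 0.5081 -0.4587  0.2373]
(307, 268) [ 0.5236 -0.4605  0.237 ]
(268, 280) [ 0.5086 -0.4583  0.2476]
(275, 300) [ 0.5115 -0.4589  0.2606]
(305, 300) [ 0.5217 -0.4596  0.2613]
(310, 280) [ 0.5242 -0.4606  0.2465]
(289, 190) [ 0.5167 -0.4695  0.0912]
0.0 0 0.025 0 0.05 0 0.075 0 0.1 0 0.125 0 0.15 0 0.175 0 0.2 0 0.225 0 0.25 0 0.275 0 0.3 0 0.325 0 0.35 0 0.375 0
```

The wrist view shows the scraper still standing at (289,180) and the fingers closed empty at (290,270). The finger tips appear to sit about 40 mm above the reported TCP, so I'll check that.

```bash
python3 - <<'E'
from h import *
for n in ["w1","w2"]:
    s=np.load(n+".npz"); P=pts(s).reshape(-1,3); q=P[(P[:,2]>.13)]
    print(n,len(q),np.percentile(q[:,2],[0,.5,1,2,5]).round(4)); k=q[q[:,2]<q[:,2].min()+.006]; print(k.min(0).round(4),k.max(0).round(4))
st=arm.state(); print(st["q"].round(4),st["ee_pos"])
# scene camera view of the gripper tips
s=arm.snapshot("scene"); np.savez("s1.npz",**s); P=pts(s); m=(abs(P[...,0]-.515)<.06)&(abs(P[...,1]+.47)<.03)&(P[...,2]>.12)&(P[...,2]<.3)
print(np.percentile(P[m][:,2],[0,1,5,50]).round(4),m.sum()); v,u=np.where(m); print(u.min(),u.max(),v.min(),v.max())
cv2.imwrite("pics/s1.png",cv2.resize(s["pixels"][130:300,240:440],(700,595)))
E
```

```text
w1 32486 [0.2426 0.2456 0.2472 0.2497 0.2553]
[ 0.4616 -0.4823  0.2426] [ 0.5651 -0.4513  0.2486]
w2 38040 [0.2328 0.2371 0.2394 0.2436 0.2544]
[ 0.4993 -0.474   0.2328] [ 0.532  -0.4578  0.2388]
[-8.3530e-01  5.9990e-01  1.3731e+00  1.0000e-04  1.1656e+00 -7.3240e-01] [ 0.51417061 -0.4699886   0.19139774]
[0.2255 0.2285 0.2346 0.2772] 704
316 361 176 211
```

View pics/s1.png

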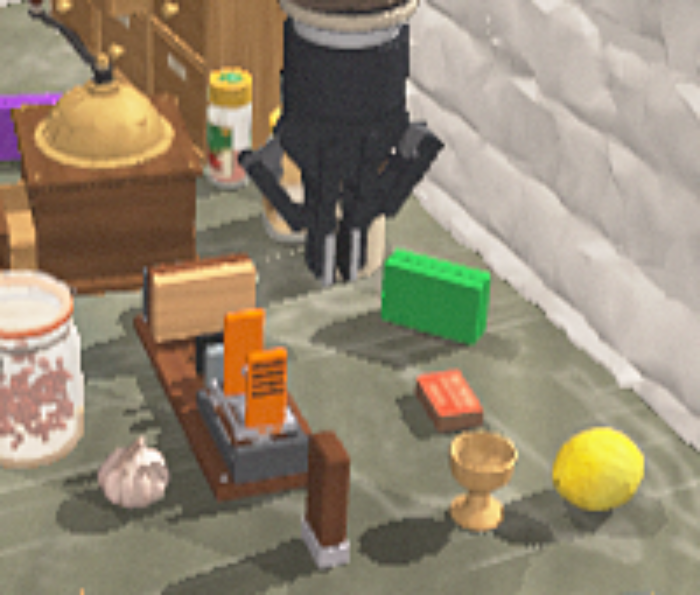

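The scene crop confirms it: the finger tips are at crop (345,275), z about 0.23 m. That puts the real tip roughly 37 mm above the reported TCP, and the scraper (328,500) was not disturbed. I'll open and go down deeper by that much.

>>> {"api": "send_rows", "payload": {
  "targets": [
    [1,0.001,0.001,0,0,0,0],
    [1,0,0,0,0,0,0],
    [1,0,0,0,0,0,0],
    [1,0,0,-0.01,0,0,0],
    [1,0,0,-0.02,0,0,0],
    [1,0,0,-0.03,0,0,0],
    [1,0,0,-0.03,0,0,0],
    [1,0,0,-0.03,0,0,0],
    [1,0,0,-0.03,0,0,0],
    [1,0,0,-0.02,0,0,0],
    [1,0,0,-0.01,0,0,0]
  ]
}}

```text
time: 4.1
ee_pos: [0.5136, -0.4674, 0.0052]
eef_rot: [[0.103, 0.995, -0.003], [0.995, -0.103, 0.004], [0.003, -0.004, -1.0]]
wrist_force: [-0.6, -0.1, -0.2]
gripper_width: 0.0851
grip_force: 0.0
```

>>> {"api": "send_rows", "payload": {
  "targets": [
    [0.1,0,0,0,0,0,0],
    [0.1,0,0,0,0,0,0],
    [0.1,0,0,0,0,0,0],
    [0.1,0,0,0,0,0,0],
    [0.1,0,0,0,0,0,0],
    [0.1,0,0,0,0,0,0],
    [0.1,0,0,0,0,0,0],
    [0.1,0,0,0,0,0,0],
    [0.1,0,0,0,0,0,0]
  ]
}}

```text
time: 4.85
ee_pos: [0.5153, -0.4691, 0.0106]
eef_rot: [[0.103, 0.995, 0.001], [0.995, -0.103, -0.001], [-0.001, 0.001, -1.0]]
wrist_force: [0.2, -0.2, 6.6]
gripper_width: 0.0189
grip_force: 54.2
```

```bash
python3 - <<'E'
from h import *
w=arm.snapshot("wrist"); np.savez("w3.npz",**w); P=pts(w).reshape(-1,3)
q=P[(P[:,2]>.03)&(np.hypot(P[:,0]-.517,P[:,1]+.468)<.05)]; print(q[:,2].min())
q=P[(np.hypot(P[:,0]-.517,P[:,1]+.449)<.03)]
for lo in range(-4,130,10):
    m=(q[:,2]*1000>lo)&(q[:,2]*1000<lo+10)
    if m.any(): print(lo,m.sum(),(q[m].min(0)*1000).round(),(q[m].max(0)*1000).round())
st=arm.state(); print(st["ee_pos"],st["gripper_width"],st["grip_force"],st["wrist_force"])
E
```

```text
0.03004798483413465
-4 7825 [ 487. -477.   -3.] [ 547. -419.    6.]
6 536 [ 505. -461.    6.] [ 528. -448.   16.]
16 264 [ 507. -456.   16.] [ 527. -449.   26.]
26 369 [ 507. -456.   26.] [ 527. -449.   36.]
36 426 [ 507. -457.   36.] [ 527. -450.   46.]
46 1040 [ 493. -464.   46.] [ 539. -449.   56.]
56 1488 [ 493. -465.   56.] [ 539. -449.   66.]
66 1802 [ 493. -465.   66.] [ 539. -449.   76.]
76 2172 [ 489. -478.   76.] [ 543. -449.   86.]
86 7638 [ 488. -479.   86.] [ 543. -449.   96.]
96 1655 [ 488. -478.   96.] [ 543. -453.  106.]
106 2288 [ 495. -468.  106.] [ 539. -449.  116.]
116 5355 [ 495. -461.  116.] [ 538. -448.  126.]
126 843 [ 496. -455.  126.] [ 537. -448.  129.]
[ 0.51528969 -0.46916397  0.01057722] 0.01925390310104847 54.205162525177 [-0.01093775  0.02482132  5.65844144]
```

>>> {"api": "send_rows", "payload": {
  "targets": [
    [0.1,0,0,0.01,0,0,0],
    [0.1,0,0,0.025,0,0,0],
    [0.1,0,0,0.035,0,0,0],
    [0.1,0,0,0.035,0,0,0],
    [0.1,0,0,0.03,0,0,0],
    [0.1,0,0.02,0,0,0,0]
  ]
}}

```text
time: 5.4
ee_pos: [0.5163, -0.4527, 0.1516]
eef_rot: [[0.105, 0.994, 0.007], [0.994, -0.105, -0.008], [-0.007, 0.008, -1.0]]
wrist_force: [0.3, -1.4, -1.2]
gripper_width: 0.0193
grip_force: 53.2
```

>>> {"api": "send_rows", "payload": {
  "targets": [
    [0.1,-0.0015,0.03,0,0,0,-0.007],
    [0.1,-0.0015,0.03,0,0,0,-0.007],
    [0.1,-0.0015,0.03,0,0,0,-0.007],
    [0.1,-0.0015,0.03,0,0,0,-0.007],
    [0.1,-0.0015,0.03,0,0,0,-0.007],
    [0.1,-0.0015,0.03,0,0,0,-0.007],
    [0.1,-0.0015,0.026,0,0,0,-0.007],
    [0.1,-0.001,0.012,0,0,0,0],
    [0.1,0,0,0,0,0,0],
    [0.1,0,0,0,0,0,0]
  ]
}}

```text
time: 6.23
ee_pos: [0.5037, -0.2309, 0.145]
eef_rot: [[0.15, 0.989, 0.001], [0.989, -0.15, -0.001], [-0.001, 0.001, -1.0]]
wrist_force: [-0.0, -0.3, -0.9]
gripper_width: 0.0192
grip_force: 53.1
```

```bash
cat > loc.py <<'E'
from h import *
O=np.array([.5195,-.346]); th=np.deg2rad(81.6); cy=np.array([np.cos(th),np.sin(th)]); cx=np.array([cy[1],-cy[0]])
def cl(p): p=np.asarray(p); d=p[...,:2]-O; return np.stack([d@cx,d@cy,p[...,2]],-1)*1000
E
python3 - <<'E'
from loc import *
st=arm.state(); print(st["ee_pos"],cl(st["ee_pos"]),st["gripper_width"],st["grip_force"])
for n in ["top","scene","wrist"]:
    s=arm.snapshot(n); np.savez(n+"2.npz",**s); C=cl(pts(s)).reshape(-1,3)
    def rep(t,m):
        q=C[m]; print(n,t,len(q),np.percentile(q,[1,50,99],axis=0).round(1).tolist() if len(q) else "")
    near=(abs(C[:,0])<50)&(C[:,1]>60)&(C[:,1]<165)
    rep("scraper",(abs(C[:,0]+31)<45)&(abs(C[:,1]-113)<30)&(C[:,2]>125)&(C[:,2]<165))
    rep("board top",near&(C[:,2]>64)&(C[:,2]<80)&(C[:,1]>120))
    rep("board rearface",(abs(C[:,0])<35)&(C[:,1]>120)&(C[:,1]<155)&(C[:,2]>25)&(C[:,2]<60))
    rep("pad/jaw",(abs(C[:,0])<25)&(C[:,1]>50)&(C[:,1]<110)&(C[:,2]>44)&(C[:,2]<60))
    rep("chips",(abs(C[:,0])<45)&(C[:,1]>93)&(C[:,1]<132)&(C[:,2]>18)&(C[:,2]<26))
cv2.imwrite("pics/w4.png",s["pixels"])
E
```

```text
[ 0.50373962 -0.23093243  0.14497585] [-32.4007235  111.53084334 144.97584915] 0.019245858116445438 53.11105191707611
top scraper 0 
top board top 0 
top board rearface 0 
top pad/jaw 0 
top chips 0 
scene scraper 108 [[-42.1, 88.0, 136.8], [-35.0, 95.1, 149.9], [-20.0, 127.3, 164.6]]
scene board top 204 [[-35.4, 134.9, 64.3], [5.2, 148.1, 70.3], [47.1, 164.3, 74.7]]
scene board rearface 256 [[-34.9, 135.1, 25.4], [-2.8, 140.5, 43.0], [34.2, 153.2, 59.6]]
scene pad/jaw 54 [[-17.9, 54.8, 44.2], [-8.7, 80.3, 50.6], [3.9, 88.9, 55.6]]
scene chips 3 [[-39.4, 113.8, 18.2], [-38.2, 114.2, 18.6], [-33.9, 129.6, 18.9]]
wrist scraper 1114 [[-42.9, 121.7, 135.3], [-32.1, 129.4, 149.1], [-21.3, 130.7, 164.8]]
wrist board top 4462 [[-35.9, 141.3, 66.9], [5.0, 153.3, 69.1], [45.5, 164.8, 70.7]]
wrist board rearface 0 
wrist pad/jaw 1114 [[-14.3, 61.1, 44.1], [2.3, 71.8, 50.5], [19.3, 90.6, 52.4]]
wrist chips 731 [[-12.2, 103.4, 18.1], [6.2, 113.3, 19.9], [30.1, 129.5, 22.0]]
```

View pics/w4.png

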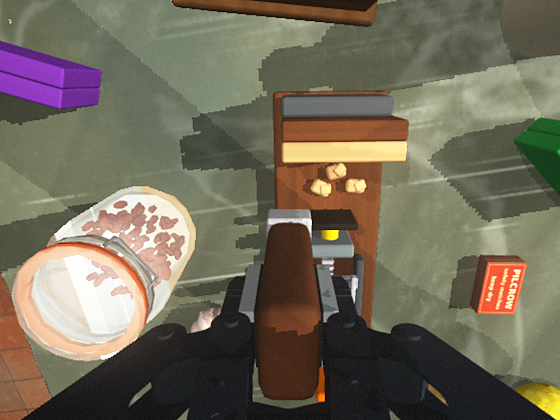

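The wrist view shows the scraper held upright over the −x side of the bed, with its foot corner at (290,215). The chips are at (321,187), (337,171) and (355,186), the pad at (320,220) and the board at (345,150). The jar (105,280) is to the left, so I'll check its clearance.

```bash
python3 - <<'E'
from loc import *
for n in ["wrist2","top0"]:
    s=np.load(n+".npz"); P=pts(s); C=cl(P).reshape(-1,3)
    m=(C[:,0]<-60)&(C[:,0]>-220)&(C[:,1]>-20)&(C[:,1]<200)&(C[:,2]>25)&(C[:,2]<125)
    if n=="wrist2": m&=(np.arange(420*560)%560<230)
    q=C[m]; print(n,len(q),np.percentile(q,[0,2,50,98,100],axis=0).round().tolist())
E
```

```text
wrist2 14060 [[-220.0, -20.0, 25.0], [-212.0, 30.0, 28.0], [-140.0, 98.0, 87.0], [-115.0, 198.0, 125.0], [-98.0, 200.0, 125.0]]
top0 435 [[-220.0, -20.0, 26.0], [-217.0, -19.0, 28.0], [-164.0, 99.0, 83.0], [-92.0, 198.0, 125.0], [-82.0, 200.0, 125.0]]
```

>>> {"api": "send_rows", "payload": {
  "targets": [
    [0.1,0.0005,0.003,-0.01,0,0,0],
    [0.1,0,0,-0.03,0,0,0],
    [0.1,0,0,-0.03,0,0,0],
    [0.1,0,0,-0.025,0,0,0],
    [0.1,0,0,-0.015,0,0,0],
    [0.1,0,0,-0.0095,0,0,0],
    [0.1,0,0,0,0,0,0],
    [0.1,0,0,0,0,0,0]
  ]
}}

```text
time: 7.05
ee_pos: [0.5039, -0.2281, 0.0244]
eef_rot: [[0.152, 0.988, -0.0], [0.988, -0.152, 0.0], [0.0, -0.0, -1.0]]
wrist_force: [0.3, 0.5, -1.1]
gripper_width: 0.0191
grip_force: 53.1
```

```bash
python3 - <<'E'
from loc import *
st=arm.state(); print(cl(st["ee_pos"]),st["wrist_force"])
for n in ["wrist"]:
    s=arm.snapshot(n); C=cl(pts(s)).reshape(-1,3)
    def rep(t,m):
        q=C[m]; print(n,t,len(q),np.percentile(q,[1,50,99],axis=0).round(1).tolist() if len(q) else "")
    rep("foot side",(abs(C[:,0]+32)<9)&(C[:,1]>120)&(C[:,1]<138)&(C[:,2]>12)&(C[:,2]<50))
    rep("chips",(C[:,0]<45)&(C[:,0]>-18)&(C[:,1]>93)&(C[:,1]<137)&(C[:,2]>18)&(C[:,2]<26))
    rep("board top",(abs(C[:,0])<50)&(C[:,2]>64)&(C[:,2]<73)&(C[:,1]>132)&(C[:,1]<170))
E
```

```text
[-32.67904959 114.30609493  24.39323108] [ 0.25795456  0.50647607 -1.10457144]
wrist foot side 272 [[-41.0, 128.6, 12.3], [-39.2, 133.1, 37.0], [-23.3, 137.6, 49.9]]
wrist chips 1241 [[-12.9, 103.3, 18.1], [4.7, 111.4, 19.9], [30.1, 120.6, 22.0]]
wrist board top 17291 [[-36.5, 132.9, 65.0], [3.7, 155.9, 69.1], [45.3, 168.8, 70.7]]
```

Placed as planned; sweeping along clamp +x.

>>> {"api": "send_rows", "payload": {
  "targets": [
    [0.1,0.005,-0.0007,0,0,0,0],
    [0.1,0.008,-0.0012,0,0,0,0],
    [0.1,0.009,-0.0013,0,0,0,0],
    [0.1,0.009,-0.0013,0,0,0,0],
    [0.1,0.009,-0.0013,0,0,0,0],
    [0.1,0.009,-0.0013,0,0,0,0],
    [0.1,0.009,-0.0013,0,0,0,0],
    [0.1,0.01,-0.0015,0,0,0,0],
    [0.1,0.012,-0.0018,0,0,0,0],
    [0.1,0.009,-0.0013,0,0,0,0],
    [0.1,0,0,0,0,0,0],
    [0.1,0,0,0,0,0,0]
  ]
}}

```text
time: 8.1
ee_pos: [0.593, -0.2406, 0.0246]
eef_rot: [[0.151, 0.989, -0.0], [0.989, -0.151, 0.0], [0.0, -0.0, -1.0]]
wrist_force: [-0.2, 0.2, -1.3]
gripper_width: 0.0196
grip_force: 53.0
```

```bash
cat > st.py <<'E'
from loc import *
st=arm.state(); print(cl(st["ee_pos"]),st["wrist_force"].round(1),st["gripper_width"],st["time"])
s=arm.snapshot("scene"); C=cl(pts(s)).reshape(-1,3); h=cv2.cvtColor(s["pixels"],cv2.COLOR_BGR2HSV).reshape(-1,3)
def rep(t,m):
    q=C[m]; print(t,len(q),np.percentile(q,[1,50,99],axis=0).round(1).tolist() if len(q) else "")
wood=(h[:,0]>10)&(h[:,0]<26)&(h[:,1]>60)&(h[:,2]>120)
rep("chips bed",wood&(C[:,0]<46)&(C[:,0]>-46)&(C[:,1]>93)&(C[:,1]<136)&(C[:,2]>16)&(C[:,2]<28))
rep("chips off",wood&(C[:,0]>46)&(C[:,0]<130)&(C[:,1]>50)&(C[:,1]<200)&(C[:,2]>-3)&(C[:,2]<25))
rep("board top",(abs(C[:,0])<52)&(C[:,2]>64)&(C[:,2]<75)&(C[:,1]>130)&(C[:,1]<170))
E
python3 st.py; python3 -c "
from h import *
s=arm.snapshot('scene'); cv2.imwrite('pics/s3.png',cv2.resize(s['pixels'][150:300,240:440],(800,600)))"
```

```text
[ 57.32853877 115.01855118  24.64957348] [-0.2  0.2 -1.3] 0.019585904031043103 8.1
chips bed 2 [[-15.6, 104.0, 17.4], [14.1, 119.6, 22.6], [43.9, 135.1, 27.8]]
chips off 24 [[48.2, 70.3, -2.0], [75.9, 112.7, 4.3], [90.8, 157.6, 21.1]]
board top 193 [[-35.4, 135.2, 64.0], [1.8, 149.0, 70.0], [41.7, 168.1, 74.3]]
```

View pics/s3.png

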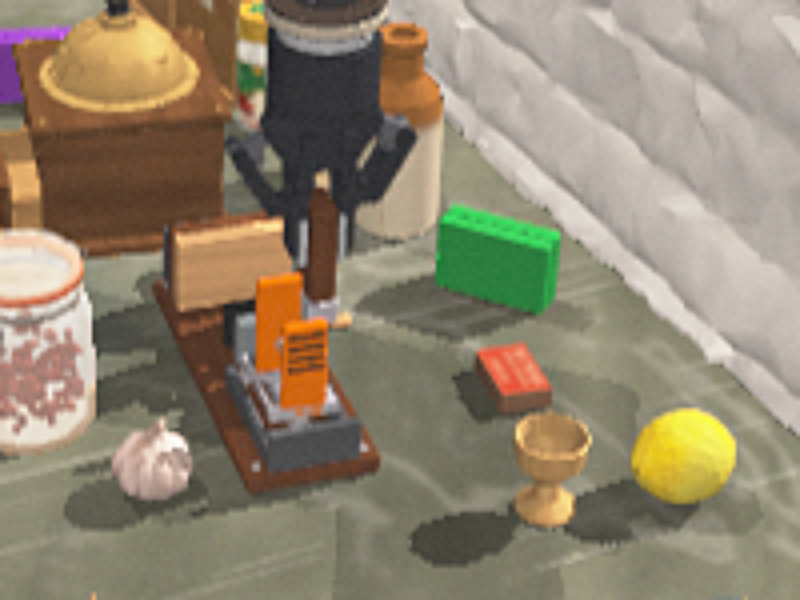

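Scene crop: one chip shows at (343,320) beyond the scraper foot, off the bed; the board and clamp look unmoved. I'll push a little further, lift and check.

>>> {"api": "send_rows", "payload": {
  "targets": [
    [0.1,0.008,-0.0012,0,0,0,0],
    [0.1,0.006,-0.001,0,0,0,0],
    [0.1,0,0,0,0,0,0],
    [0.1,0,0,0.02,0,0,0],
    [0.1,0,0,0.03,0,0,0],
    [0.1,0,0,0.035,0,0,0],
    [0.1,0,0,0.035,0,0,0],
    [0.1,-0.01,-0.03,0,0,0,0],
    [0.1,-0.01,-0.03,0,0,0,0],
    [0.1,-0.01,-0.03,0,0,0,0],
    [0.1,0,0,0,0,0,0]
  ]
}}

```text
time: 9.12
ee_pos: [0.5753, -0.3376, 0.1451]
eef_rot: [[0.155, 0.988, 0.0], [0.988, -0.155, -0.002], [-0.001, 0.001, -1.0]]
wrist_force: [1.0, 0.1, -1.7]
gripper_width: 0.0195
grip_force: 53.0
```

```bash
python3 st.py; python3 - <<'E'
from loc import *
s=arm.snapshot("wrist"); np.savez("w5.npz",**s); C=cl(pts(s)); h=cv2.cvtColor(s["pixels"],cv2.COLOR_BGR2HSV)
m=(h[...,0]>8)&(h[...,0]<28)&(h[...,1]>50)&(h[...,2]>130)&(C[...,2]<28)&(C[...,1]>60)&(C[...,1]<200)&(abs(C[...,0])<150)
k,l,t,c=cv2.connectedComponentsWithStats(m.astype(np.uint8))
for i in range(1,k):
    if t[i,4]>25: print(t[i],np.percentile(C[l==i],[2,50,98],axis=0).round().tolist())
cv2.imwrite("pics/w5.png",s["pixels"])
E
```

```text
[ 53.96381495  16.46744072 145.07834016] [ 1.   0.1 -1.7] 0.01950857789541259 9.1167
chips bed 12 [[-39.6, 96.5, 16.4], [-19.5, 114.6, 17.3], [-10.9, 134.3, 20.9]]
chips off 66 [[53.4, 87.1, -1.1], [69.5, 129.6, 4.6], [87.3, 189.4, 16.6]]
board top 214 [[-34.9, 134.8, 64.2], [5.5, 148.8, 69.9], [46.0, 169.4, 74.4]]
[ 160   24  118  112 6109] [[-40.0, 63.0, 12.0], [10.0, 102.0, 13.0], [45.0, 133.0, 15.0]]
[298  25  17  24 305] [[63.0, 126.0, -1.0], [68.0, 133.0, 6.0], [74.0, 141.0, 8.0]]
[288  55  37  21 560] [[55.0, 107.0, 0.0], [68.0, 114.0, 7.0], [82.0, 120.0, 14.0]]
[ 60  93  22  45 299] [[-125.0, 61.0, 4.0], [-117.0, 74.0, 12.0], [-115.0, 91.0, 18.0]]
[202 112   6  10  34] [[-14.0, 72.0, 12.0], [-12.0, 75.0, 13.0], [-10.0, 78.0, 16.0]]
[169 119   6   9  49] [[-41.0, 67.0, 12.0], [-39.0, 70.0, 13.0], [-37.0, 74.0, 14.0]]
```

View pics/w5.png

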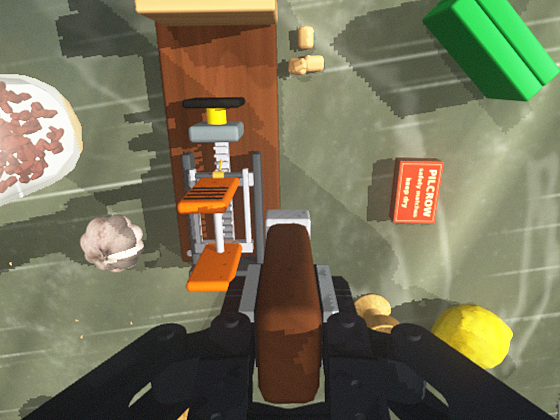

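Wrist view: all three chips are off the bed on the worktop at (306,38), (297,65) and (315,64), and the bed is bare. Now I'll put the scraper back where it stood.

>>> {"api": "send_rows", "payload": {
  "targets": [
    [0.1,-0.01,-0.022,0,0,0,0],
    [0.1,-0.01,-0.022,0,0,0,0],
    [0.1,-0.01,-0.022,0,0,0,0],
    [0.1,-0.01,-0.022,0,0,0,0],
    [0.1,-0.01,-0.022,0,0,0,0],
    [0.1,-0.01,-0.022,0,0,0,0],
    [0.1,0,0,-0.03,0,0,0],
    [0.1,0,0,-0.03,0,0,0],
    [0.1,0,0,-0.03,0,0,0],
    [0.1,0,0,-0.025,0,0,0],
    [0.1,0,0,-0.012,0,0,0],
    [0.1,0,0,-0.003,0,0,0]
  ]
}}

```text
time: 10.22
ee_pos: [0.5167, -0.4632, 0.0125]
eef_rot: [[0.15, 0.989, -0.003], [0.989, -0.15, 0.003], [0.003, -0.003, -1.0]]
wrist_force: [-0.4, 0.2, -1.4]
gripper_width: 0.0194
grip_force: 53.0
```

>>> {"api": "send_rows", "payload": {
  "targets": [
    [0.1,0,0,-0.002,0,0,0],
    [0.1,0,0,-0.002,0,0,0],
    [0.1,0,0,0,0,0,0]
  ]
}}

```text
time: 10.47
ee_pos: [0.5176, -0.4652, 0.0122]
eef_rot: [[0.151, 0.989, 0.001], [0.989, -0.151, -0.001], [-0.001, 0.002, -1.0]]
wrist_force: [-0.4, 0.5, -1.6]
gripper_width: 0.0194
grip_force: 53.0
```

>>> {"api": "send_rows", "payload": {
  "targets": [
    [0.1,0,0,-0.001,0,0,0],
    [0.1,0,0,-0.001,0,0,0],
    [0.1,0,0,0,0,0,0]
  ]
}}

```text
time: 10.72
ee_pos: [0.517, -0.4651, 0.0094]
eef_rot: [[0.151, 0.988, 0.001], [0.988, -0.151, -0.001], [-0.0, 0.001, -1.0]]
wrist_force: [0.3, 1.1, -1.6]
gripper_width: 0.0192
grip_force: 53.0
```

>>> {"api": "send_rows", "payload": {
  "targets": [
    [0.1,0,0,-0.001,0,0,0],
    [0.1,0,0,-0.0005,0,0,0],
    [0.1,0,0,0,0,0,0]
  ]
}}

```text
time: 10.97
ee_pos: [0.5171, -0.4652, 0.009]
eef_rot: [[0.151, 0.988, 0.001], [0.988, -0.151, -0.001], [-0.001, 0.001, -1.0]]
wrist_force: [-3.5, 2.3, 9.1]
gripper_width: 0.0195
grip_force: 54.6
```

```bash
python3 - <<'E'
from loc import *
s=arm.snapshot("wrist"); P=pts(s).reshape(-1,3); q=P[np.hypot(P[:,0]-.52,P[:,1]+.445)<.02]
for lo in range(-4,30,3):
    m=(q[:,2]*1000>lo)&(q[:,2]*1000<lo+3); print(lo,m.sum(),(q[m].min(0)*1000).round(),(q[m].max(0)*1000).round()) if m.any() else 0
st=arm.state(); print(st["wrist_force"],st["wrist_torque"],st["ee_pos"])
E
```

```text
-4 1053 [ 501. -462.   -3.] [ 540. -425.   -1.]
-1 1990 [ 500. -462.   -1.] [ 540. -425.    2.]
2 89 [ 508. -447.    2.] [ 530. -443.    5.]
5 87 [ 509. -448.    5.] [ 530. -444.    8.]
8 86 [ 509. -447.    8.] [ 530. -444.   11.]
11 124 [ 507. -456.   11.] [ 530. -443.   14.]
14 300 [ 508. -456.   14.] [ 530. -444.   17.]
17 60 [ 509. -452.   17.] [ 528. -446.   20.]
20 94 [ 509. -452.   20.] [ 528. -445.   23.]
23 101 [ 509. -452.   23.] [ 528. -445.   26.]
26 109 [ 509. -452.   26.] [ 528. -445.   29.]
29 110 [ 509. -453.   29.] [ 529. -445.   32.]
[-2.55832105  2.92166543 10.69337156] [ 0.5001937   0.57818962 -0.02865375] [ 0.51708714 -0.46521961  0.00895879]
```

Contact made. Opening gently, then rising.

>>> {"api": "send_rows", "payload": {
  "targets": [
    [0.1,0,0,0.0005,0,0,0],
    [0.35,0,0,0,0,0,0],
    [0.5,0,0,0,0,0,0],
    [0.7,0,0,0,0,0,0],
    [0.9,0,0,0,0,0,0],
    [1,0,0,0,0,0,0],
    [1,0,0,0.02,0,0,0],
    [1,0,0,0.035,0,0,0],
    [1,0,0,0.04,0,0,0],
    [1,0,0,0.04,0,0,0],
    [1,0,0,0.035,0,0,0],
    [1,0,0,0,0,0,0]
  ]
}}

```text
time: 12.02
ee_pos: [0.5188, -0.4669, 0.186]
eef_rot: [[0.151, 0.988, 0.008], [0.988, -0.151, -0.008], [-0.007, 0.009, -1.0]]
wrist_force: [0.3, -0.5, 0.4]
gripper_width: 0.0855
grip_force: 0.0
```

```bash
python3 - <<'E'
from loc import *
st=arm.state(); print(st["ee_pos"],st["gripper_width"],st["wrist_force"])
s=arm.snapshot("wrist"); P=pts(s).reshape(-1,3)
q=P[(P[:,2]>.084)&(P[:,2]<.1)&(np.hypot(P[:,0]-.517,P[:,1]+.465)<.04)]; print(len(q),q.mean(0),cv2.minAreaRect((q[:,:2]*1000).astype(np.float32)))
# clamp tabs from wrist
C=cl(P); h=cv2.cvtColor(s["pixels"],cv2.COLOR_BGR2HSV).reshape(-1,3)
m=(h[:,0]<18)&(h[:,1]>180)&(C[:,2]>98)&(C[:,2]<112)&(abs(C[:,0])<40)&(abs(C[:,1])<60); q=P[m]; print(m.sum(),C[m].min(0),C[m].max(0))
E
```

```text
[ 0.51879266 -0.46686624  0.18598624] 0.08549131044544195 [ 0.31522352 -0.52138685  0.43245649]
1168 [ 0.51740359 -0.4622939   0.09016   ] ((517.3770751953125, -463.3388671875), (34.746917724609375, 19.74544906616211), 80.55233764648438)
592 [-12.91195332 -29.16233312  98.70073338] [ 15.80608763 -21.30553509 107.22526795]
```

The scraper stands upright at its old place. Turning the hand and moving over the grips.

>>> {"api": "send_rows", "payload": {
  "targets": [
    [1,0.0003,0.01,0,0,0,-0.12],
    [1,0.0003,0.01,0,0,0,-0.12],
    [1,0.0003,0.01,0,0,0,-0.12],
    [1,0.0003,0.01,0,0,0,-0.12],
    [1,0.0003,0.01,0,0,0,-0.12],
    [1,0.0003,0.01,0,0,0,-0.12],
    [1,0.0003,0.01,0,0,0,-0.12],
    [1,0.0003,0.01,0,0,0,-0.12],
    [1,0.0003,0.01,0,0,0,-0.12],
    [1,0.0003,0.01,0,0,0,-0.12],
    [1,0.0003,0.01,0,0,0,-0.12],
    [1,0.0003,0.009,0,0,0,-0.12]
  ]
}}

```text
time: 13.07
ee_pos: [0.5201, -0.345, 0.1764]
eef_rot: [[1.0, -0.027, -0.002], [-0.027, -1.0, 0.001], [-0.002, -0.001, -1.0]]
wrist_force: [0.2, -0.7, 0.1]
gripper_width: 0.0852
grip_force: 0.0
```

>>> {"api": "send_rows", "payload": {
  "targets": [
    [1,0,0,0,0,0,-0.12],
    [1,0,0,0,0,0,-0.006],
    [1,0,0,0,0,0,0],
    [1,0,0,0,0,0,0]
  ]
}}

```text
time: 13.4
ee_pos: [0.5203, -0.346, 0.1772]
eef_rot: [[0.99, -0.143, -0.001], [-0.143, -0.99, 0.001], [-0.001, -0.0, -1.0]]
wrist_force: [0.0, 0.1, 0.3]
gripper_width: 0.0857
grip_force: 0.0
```

```bash
python3 - <<'E'
from loc import *
st=arm.state(); print(cl(st["ee_pos"]),st["ee_pos"],st["eef_rot"].round(3),st["q"].round(2))
s=arm.snapshot("wrist"); np.savez("w6.npz",**s); cv2.imwrite("pics/w6.png",s["pixels"])
C=cl(pts(s)); h=cv2.cvtColor(s["pixels"],cv2.COLOR_BGR2HSV)
m=(h[...,0]<18)&(h[...,1]>180)&(C[...,2]>98)&(C[...,2]<112)&(abs(C[...,0])<40)&(abs(C[...,1])<60); q=C[m]; print(q.min(0),q.max(0))
print(cv2.minAreaRect(q[:,:2].astype(np.float32)))
f=C[(C[...,2]>200)&(C[...,2]<250)]; print(f[:,2].min()); k=f[f[:,2]<f[:,2].min()+8]; print(k.min(0),k.max(0))
y=(h[...,0]>22)&(h[...,0]<34)&(h[...,1]>180)&(abs(C[...,0])<20)&(C[...,1]>50)&(C[...,1]<130)&(C[...,2]>15)&(C[...,2]<60); print("stem",y.sum(),C[y].min(0),C[y].max(0)); v,u=np.where(y); print(u.min(),u.max(),v.min(),v.max())
E
```

```text
[8.35203289e-01 8.22875604e-02 1.77197046e+02] [ 0.52033826 -0.3460406   0.17719705] [[ 0.99  -0.143 -0.001]
 [-0.143 -0.99   0.001]
 [-0.001 -0.    -1.   ]] [-0.69  0.51  1.58 -0.    1.05  1.02]
[-12.84996462 -29.44968076  98.04249687] [ 16.81238079  32.79113276 107.72188557]
((1.9259519577026367, 1.6610527038574219), (29.476749420166016, 62.140743255615234), 0.3048084080219269)
222.82413117166394
[-10.38053303 -53.8463769  222.82413117] [ 12.45172901  54.58054434 230.82119639]
stem 178 [-5.46146839 74.13356833 28.42618526] [15.02656311 84.01612951 48.19281667]
187 202 167 187
```

View pics/w6.png

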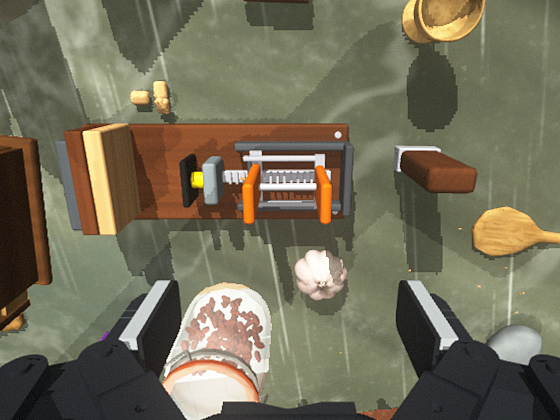

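Wrist view: grips at (250,190) and (323,190), stem at (195,180), pad at (188,180), board at (110,180), and chips off the bed at (140,97) and (162,96). The scraper is upright at (435,170). Descending over the grips.

>>> {"api": "send_rows", "payload": {
  "targets": [
    [1,0.001,0.001,-0.02,0,0,0],
    [1,0,0,-0.03,0,0,0],
    [1,0,0,-0.03,0,0,0],
    [1,0,0,-0.03,0,0,0],
    [1,0,0,-0.02,0,0,0],
    [1,0,0,-0.014,0,0,0],
    [1,0,0,0,0,0,0],
    [0.8,0,0,0,0,0,0]
  ],
  "newtons": 25
}}

```text
time: 14.12
ee_pos: [0.5213, -0.345, 0.0335]
eef_rot: [[0.989, -0.145, -0.001], [-0.145, -0.989, 0.001], [-0.001, -0.001, -1.0]]
wrist_force: [-0.3, 0.7, 0.3]
gripper_width: 0.0758
grip_force: 0.0
```

```bash
cat > me.py <<'E'
from loc import *
def runs(y,gap=1.6):
    y=np.sort(y); k=np.split(y,np.where(np.diff(y)>gap)[0]+1); return [(round(float(a[0]),1),round(float(a[-1]),1),len(a)) for a in k if len(a)>4]
st=arm.state(); print("t",st["time"],cl(st["ee_pos"]).round(1),"w",round(st["gripper_width"]*1000,2),"F",st["grip_force"],st["wrist_force"].round(1))
for n in ["wrist"]:
    s=arm.snapshot(n); np.savez("last.npz",**s); C=cl(pts(s)); h=cv2.cvtColor(s["pixels"],cv2.COLOR_BGR2HSV)
    m=(abs(C[...,0])<24)&(C[...,1]>45)&(C[...,1]<175)
    a=m&(C[...,2]>49.5)&(C[...,2]<56); print("z52 runs",runs(C[a][:,1]))
    y=m&(h[...,0]>22)&(h[...,0]<34)&(h[...,1]>170)&(C[...,2]>15); q=C[y]; print("stem",len(q),np.percentile(q,[2,50,98],axis=0).round(1).tolist() if len(q) else "")
    if len(q): v,u=np.where(y); print("cols",np.percentile(u,[2,98]),"rows",np.percentile(v,[2,98]))
    b=(abs(C[...,0])<30)&(C[...,1]>120)&(C[...,1]<190)&(C[...,2]>64)&(C[...,2]<75); print("board",np.percentile(C[b][:,1],[1,99]).round(1))
E
python3 me.py
```

```text
t 14.1167 [ 1.6  1.2 33.5] w 75.78 F 0.0 [-0.3  0.7  0.3]
z52 runs [(59.4, 71.3, 1402), (83.0, 89.7, 957), (138.5, 141.3, 105)]
stem 436 [[-4.6, 76.3, 32.2], [3.5, 80.5, 39.3], [8.2, 84.0, 41.1]]
cols [121. 138.] rows [237. 264.]Traceback (most recent call last):
  File "me.py", line 11, in <module>
    b=(abs(C[...,0])<30)&(C[...,1]>120)&(C[...,1]<190)&(C[...,2]>64)&(C[...,2]<75); print("board",np.percentile(C[b][:,1],[1,99]).round(1))
                                                                                                  ~~~~~~~~~~~~~^^^^^^^^^^^^^^^^^^
    return _quantile_unchecked(
        a, q, axis, out, overwrite_input, method, keepdims, weights)
    return _ureduce(a,
                    func=_quantile_ureduce_func,
    ...<5 lines>...
                    overwrite_input=overwrite_input,
                    method=method)
    r = func(a, **kwargs)
    result = _quantile(arr,
                       quantiles=q,
    ...<2 lines>...
                       out=out,
                       weights=wgt)
    slices_having_nans = np.isnan(arr[-1, ...])
                                  ~~~^^^^^^^^^
IndexError: index -1 is out of bounds for axis 0 with size 0
```

```bash
sed -i '$d' me.py; tail -2 me.py
```

```text
y=m&(h[...,0]>22)&(h[...,0]<34)&(h[...,1]>170)&(C[...,2]>15); q=C[y]; print("stem",len(q),np.percentile(q,[2,50,98],axis=0).round(1).tolist() if len(q) else "")
    if len(q): v,u=np.where(y); print("cols",np.percentile(u,[2,98]),"rows",np.percentile(v,[2,98]))
```

>>> {"api": "send_rows", "payload": {
  "targets": [
    [0.7,0,0,0,0,0,0],
    [0.6,0,0,0,0,0,0],
    [0.5,0,0,0,0,0,0],
    [0.4,0,0,0,0,0,0],
    [0.3,0,0,0,0,0,0],
    [0.3,0,0,0,0,0,0],
    [0.3,0,0,0,0,0,0],
    [0.3,0,0,0,0,0,0]
  ]
}}

```text
time: 14.83
ee_pos: [0.5221, -0.3454, 0.0353]
eef_rot: [[0.989, -0.146, 0.002], [-0.146, -0.989, -0.002], [0.002, 0.001, -1.0]]
wrist_force: [-0.4, 1.8, 8.8]
gripper_width: 0.0264
grip_force: 24.3
```

```bash
python3 me.py
```

```text
t 14.8333 [ 2.5  1.  35.3] w 26.36 F 24.344730377197266 [-0.4  1.8  8.8]
z52 runs [(73.2, 85.2, 1521), (97.1, 103.8, 958), (139.3, 141.6, 171)]
stem 379 [[-5.8, 58.2, 31.6], [2.8, 95.1, 39.3], [7.9, 98.1, 41.4]]
cols [ 95.   180.44] rows [239. 265.]
```

>>> {"api": "send_rows", "payload": {
  "targets": [
    [0.5,0,0,0,0,0,0],
    [0.7,0,0,0,0,0,0],
    [0.82,0,0,0,0,0,0],
    [0.82,0,0,0,0,0,0],
    [0.82,0,0,0,0,0,0],
    [0.7,0,0,0,0,0,0],
    [0.6,0,0,0,0,0,0],
    [0.5,0,0,0,0,0,0],
    [0.4,0,0,0,0,0,0],
    [0.3,0,0,0,0,0,0],
    [0.3,0,0,0,0,0,0],
    [0.3,0,0,0,0,0,0]
  ]
}}

```text
time: 15.88
ee_pos: [0.5219, -0.3453, 0.0347]
eef_rot: [[0.989, -0.146, 0.001], [-0.146, -0.989, -0.001], [0.001, 0.001, -1.0]]
wrist_force: [-0.4, -0.8, 7.3]
gripper_width: 0.0261
grip_force: 24.4
```

```bash
python3 me.py
```

```text
t 15.8833 [ 2.3  1.  34.7] w 26.07 F 24.385554492473602 [-0.4 -0.8  7.3]
z52 runs [(85.2, 97.4, 1547), (108.6, 116.1, 969), (139.1, 141.4, 144)]
stem 328 [[-4.6, 82.6, 32.2], [2.7, 107.4, 39.5], [7.9, 110.3, 41.7]]
cols [ 70.   128.16] rows [239. 265.]
```

Exactly 12 mm gained. Pumping twice more would reach the board; one more now.

>>> {"api": "send_rows", "payload": {
  "targets": [
    [0.5,0,0,0,0,0,0],
    [0.7,0,0,0,0,0,0],
    [0.82,0,0,0,0,0,0],
    [0.82,0,0,0,0,0,0],
    [0.82,0,0,0,0,0,0],
    [0.7,0,0,0,0,0,0],
    [0.6,0,0,0,0,0,0],
    [0.5,0,0,0,0,0,0],
    [0.4,0,0,0,0,0,0],
    [0.3,0,0,0,0,0,0],
    [0.3,0,0,0,0,0,0],
    [0.3,0,0,0,0,0,0]
  ]
}}

```text
time: 16.93
ee_pos: [0.5219, -0.3453, 0.0347]
eef_rot: [[0.989, -0.146, 0.001], [-0.146, -0.989, -0.001], [0.001, 0.001, -1.0]]
wrist_force: [-0.4, -2.7, 7.0]
gripper_width: 0.0262
grip_force: 24.4
```

```bash
python3 me.py
```

```text
t 16.9333 [ 2.3  1.1 34.7] w 26.2 F 24.38513159751892 [-0.4 -2.7  7. ]
z52 runs [(97.0, 109.6, 1544), (120.6, 128.1, 1006), (139.3, 141.5, 155)]
stem 282 [[-6.2, 58.2, 32.5], [2.6, 119.8, 39.5], [7.8, 122.4, 41.3]]
cols [ 46. 180.] rows [240. 265.]
```

>>> {"api": "send_rows", "payload": {
  "targets": [
    [0.5,0,0,0,0,0,0],
    [0.7,0,0,0,0,0,0],
    [0.82,0,0,0,0,0,0],
    [0.82,0,0,0,0,0,0],
    [0.82,0,0,0,0,0,0],
    [0.7,0,0,0,0,0,0],
    [0.6,0,0,0,0,0,0],
    [0.5,0,0,0,0,0,0],
    [0.4,0,0,0,0,0,0],
    [0.3,0,0,0,0,0,0],
    [0.3,0,0,0,0,0,0],
    [0.3,0,0,0,0,0,0]
  ]
}}

```text
time: 17.98
ee_pos: [0.5219, -0.3453, 0.0348]
eef_rot: [[0.989, -0.146, 0.001], [-0.146, -0.989, -0.001], [0.001, 0.001, -1.0]]
wrist_force: [-0.8, -1.0, 8.6]
gripper_width: 0.0261
grip_force: 24.4
```

```bash
python3 me.py
```

```text
t 17.9833 [ 2.3  1.  34.8] w 26.13 F 24.384137392044067 [-0.8 -1.   8.6]
z52 runs [(109.0, 121.5, 1557), (132.7, 141.5, 774)]
stem 239 [[-5.7, 57.4, 30.9], [2.1, 132.0, 39.7], [7.8, 134.4, 44.4]]
cols [ 20.04 181.  ] rows [241.   265.24]
```

>>> {"api": "send_rows", "payload": {
  "targets": [
    [0.5,0,0,0,0,0,0],
    [0.7,0,0,0,0,0,0],
    [0.82,0,0,0,0,0,0],
    [0.82,0,0,0,0,0,0],
    [0.82,0,0,0,0,0,0],
    [0.7,0,0,0,0,0,0],
    [0.6,0,0,0,0,0,0],
    [0.54,0,0,0,0,0,0],
    [0.5,0,0,0,0,0,0],
    [0.475,0,0,0,0,0,0],
    [0.475,0,0,0,0,0,0],
    [0.475,0,0,0,0,0,0]
  ]
}}

```text
time: 19.03
ee_pos: [0.5219, -0.3453, 0.0347]
eef_rot: [[0.989, -0.147, 0.001], [-0.147, -0.989, -0.001], [0.001, 0.001, -1.0]]
wrist_force: [-0.8, -1.7, 6.9]
gripper_width: 0.0405
grip_force: 5.6
```

```bash
python3 me.py
```

```text
t 19.0333 [ 2.3  1.  34.7] w 40.48 F 5.595147013664246 [-0.8 -1.7  6.9]
z52 runs [(112.9, 126.0, 1566), (133.9, 142.7, 530)]
stem 74 [[-4.1, 48.6, 28.5], [1.5, 135.0, 39.9], [13.4, 136.1, 41.8]]
cols [ 18. 195.] rows [224.6  264.54]
```

>>> {"api": "send_rows", "payload": {
  "targets": [
    [0.455,0,0,0,0,0,0],
    [0.435,0,0,0,0,0,0],
    [0.42,0,0,0,0,0,0],
    [0.412,0,0,0,0,0,0],
    [0.412,0,0,0,0,0,0],
    [0.412,0,0,0,0,0,0],
    [0.412,0,0,0,0,0,0]
  ]
}}

```text
time: 19.67
ee_pos: [0.5219, -0.3453, 0.0349]
eef_rot: [[0.989, -0.147, 0.001], [-0.147, -0.989, -0.001], [0.001, 0.001, -1.0]]
wrist_force: [-2.3, -1.3, 8.6]
gripper_width: 0.0354
grip_force: 7.0
```

```bash
python3 me.py; python3 st.py; python3 - <<'E'
from loc import *
s=np.load("last.npz"); C=cl(pts(s))
for xr in [(-20,-6),(-6,6),(6,20)]:
    m=(C[...,0]>xr[0])&(C[...,0]<xr[1])&(C[...,1]>105)&(C[...,1]<150)&(C[...,2]>48)&(C[...,2]<56); y=np.sort(C[m][:,1]); i=np.argsort(-np.diff(y))[:1]; print(xr,y[i].round(1),y[i+1].round(1),y[-1].round(1))
E
```

```text
t 19.6667 [ 2.3  1.  34.9] w 35.38 F 6.994201987981796 [-2.3 -1.3  8.6]
z52 runs [(115.2, 128.2, 1565), (134.2, 142.2, 556)]
stem 15 [[-11.1, 46.7, 28.8], [1.5, 50.2, 43.2], [13.4, 135.8, 49.4]]
cols [  8.68 196.  ] rows [228.72 286.88]
[ 2.29535914  1.0324021  34.90443314] [-1.7 -1.1  9.3] 0.03564693466005219 19.7167
chips bed 3 [[-39.5, 100.9, 16.3], [-31.6, 102.8, 16.4], [19.6, 121.2, 23.3]]
chips off 20 [[48.6, 51.4, -0.4], [75.1, 108.1, 4.5], [85.2, 125.7, 11.1]]
board top 149 [[-35.0, 136.8, 64.1], [-8.1, 149.6, 70.3], [21.2, 168.5, 74.5]]
(-20, -6) [127.9] [134.6] 142.1
(-6, 6) [128.2] [134.2] 138.7
(6, 20) [128.] [134.4] 136.6
```

>>> {"api": "send_rows", "payload": {
  "targets": [
    [0.407,0,0,0,0,0,0],
    [0.407,0,0,0,0,0,0],
    [0.407,0,0,0,0,0,0],
    [0.407,0,0,0,0,0,0],
    [0.407,0,0,0,0,0,0],
    [0.407,0,0,0,0,0,0]
  ]
}}

```text
time: 20.27
ee_pos: [0.522, -0.3453, 0.0349]
eef_rot: [[0.989, -0.147, 0.001], [-0.147, -0.989, -0.001], [0.001, 0.001, -1.0]]
wrist_force: [-1.6, 0.1, 9.4]
gripper_width: 0.0345
grip_force: 7.1
```

```bash
python3 me.py; python3 -c "
from plant import arm
print(arm.job_done())"
```

```text
t 20.2667 [ 2.3  1.  34.9] w 34.49 F 7.141141891479492 [-1.6  0.1  9.4]
z52 runs [(115.9, 128.6, 1569), (134.4, 142.3, 546)]
stem 14 [[-8.9, 45.5, 24.8], [1.7, 53.2, 38.7], [18.7, 137.3, 46.9]]
cols [  9.82 199.7 ] rows [219.26 280.8 ]
the job is handed in; nothing more can be done
None
```

I handed the job in at about 20 s: all three chips are off the bed (two lie touching, one perhaps resting on the other), the scraper is upright on bare worktop again, and the grips are still held squeezed with the stem measured about half in (roughly 5.5–6 mm); the first scraper grasp closed empty because the finger tips sat about 37 mm above the reported position, but nothing was disturbed.

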